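# Jog the pump rotor and snap the cover onto the pump head

### The job

Get the uncovered laboratory pump ready: twist its spring-return jog knob clockwise all the way to the stop and let it spring back, then pick up the loose clip-on cover and press it down squarely over that pump's bare head until it snaps and sits fully home on its metal frame. Keep pressing: finish while still holding the cover pressed down firmly (about 10 N), without letting go. Do not knock over or shift the bottles and the beaker.

Things in the scene. Friction and masses are not known exactly. Their poses are not given: they have to be found in the camera images.
- pump: The uncovered pump: white box fixed to the bench, 120 (x) x 220 (y) x 60 mm high, origin at the centre of its underside. On its flat top: at local y = +45 mm an aluminium frame with a bare black pump head, at local y = -65 mm the black jog knob. A like pump (not listed) that already wears its cover stands beside it; which of the two stands left varies.
- seat_top (a point): Centre of the frame's top face, 64 mm above the bench; z up, x along the head's long side (same yaw as the pump). The cover is home when its underside rests on the frame with its origin at this point and its x axis along this x axis (either way round).
- seat: The frame, 96 x 78 x 4 mm, part of the pump; origin 4 mm below seat_top. On it stands the black head, 72 (x) x 44 (y) x 26 mm high, upper edges rounded to 6 mm radius, with a small rotor on top up to 31 mm above the frame. From each long side (+y, -y) a steel spring latch nose, 8 mm thick, centre 11 mm above the frame, sticks out 4 mm.
- cover: Loose clip-on cover: grey plastic cap open below, 83 (x) x 65 (y) x 37 mm high without its rib, about 90 g; origin at the centre of its open underside, z up; same after half a turn. Starts open side down on the bench. Inside 75 x 57 mm, 33 mm high; a ridge near the lower edge of each long wall narrows it to 47 mm, so it has 1.5 mm play round the head on every side.
- cover_rib (a point): Middle of the cover's grip rib, 49 mm above its underside. Rib: 50 (x) x 14 (y) mm, 37 to 61 mm above the underside. Pressed on the head, the ridges meet the latches with the underside about 12 mm above the frame; resistance rises to about 10 to 20 N, drops suddenly about 6 mm above the frame, and the cover snaps down on the hard frame.
- knob_grip (a point): Grip point of the jog knob, on its vertical axis 20 mm above the pump's top (80 mm above the bench). The knob's bar grip is 40 mm long, 12 mm thick, from 8 to 30 mm above the pump's top; the frame's x axis runs along the bar, which lies along the pump's x axis at rest and turns with the knob.
- jog_knob (a joint): Knob angle in rad: 0 at rest, grows clockwise seen from above to the stop at 1.05 rad (60 degrees). A spring (about 0.06 N m at the stop) returns it to 0 when let go. It also turns the rotor.
- amber_bottle: Bystander: amber bottle, 64 mm diameter, 150 mm high, origin at the centre of its underside.
- white_bottle: Bystander: white bottle, 64 mm diameter, 140 mm high, origin at the centre of its underside.
- beaker: Bystander: glass beaker, 68 mm diameter, 80 mm high, origin at the centre of its underside.
Not all that is in view belongs to the job. Leave any pink or turquoise look-alike of the cover alone.

How it is judged:
By the outcome, as a careful person would: the job done as asked, in the order asked, and still so for the second after the job is handed in, while the arm keeps its last pose, push and grip.
It also fails if it takes over 64 s, if anything falls off the work surface, if the arm or the gripper's body presses on something with over 40 N, if the wrist force passes 120 N, or if a joint passes its speed limit or range.

### The arm

A 6-joint arm with a two-finger parallel gripper is mounted at the origin on the work surface. World frame = base frame: x ahead of the robot, y to its left, z up, the work surface at z = 0. Lengths are in mm, angles in rad, forces in N, time in s.
With the tool pointing down it reaches from about 400 to 925 mm from the base axis. Payload 12.5 kg.
Tool frame: the origin (TCP) lies between the finger pads; the fingertips stand 19 mm ahead of it and the grasp point (between the pads) is the TCP (env.nose_length is the distance from the TCP to the fingertips, in mm); z points along the fingers, y is the line along which they close (so a half turn about z gives the same grasp; the last joint's range is limited). The gripper opens to 95 mm and grips with 3 to 60 N. Pads are 20 mm wide; open, the fingers measure 119 mm over their backs; the gripper's body (75 mm by 180 mm) begins 59 mm behind the grasp point.
Start: joints at [1.039, 0.491, 1.559, -0, 1.092, -0.106], TCP at [258.141, 569.217, 233.661] pointing down, gripper open.
Joint ranges: [-3.1, 3.1], [-0.84, 2.19], [0.05, 2.79], [-1.13, 4.28], [0.06, 2.93], [-2.69, 2.69]. Speed limits (rad/s): [2.22, 2.22, 2.79, 3.14, 3.14, 3.14].

### API

Orientations are given as [roll, pitch, yaw] about the fixed x, y, z axes, in that order (R = Rz(yaw) Ry(pitch) Rx(roll)).
In Python, from cell import env gives the robot as it stands. The module is installed in compiled form; this text tells all that it offers.
- The arm moves only by the tool drive_tool, never from a script. Its argument "rows" is a list that holds one entry, the list of rows, each a list of 7 numbers: the shift along the tool's x, y, z scaled (see below), then the turn, a rotation vector about the tool's x, y, z scaled (see below), then the opening, from 0 (shut) to 1 (fully open). In form: [[[tx, ty, tz, ax, ay, az, jaw], ...]]. A call has 1 to 5 rows; each row shifts and turns the commanded pose from where the row before left it, along the tool's axes as they then stand; what a row does not reach is not made up. The controller multiplies each number of a shift by 250 mm and each number of a turn by 180 degrees. A row lasts 1/8 s, in which the tool goes at most 62.5 mm and 10.7 degrees, less where a joint would pass 70% of its speed; a pose out of reach is approached as far as the arm can. A call with a number of a shift or a turn outside -1 to 1 is refused whole. A call with a gripper value outside its range is refused whole. The fingers move at their own pace and stop on an object; the grip force is fixed at half the most. Time passes only in rows, so rows that do not move let the fingers close. It gives the time, the measured TCP pose, the force, the opening and the grip force at its end, in the units of the state.
- env.state(): the state, without advancing time (a new reading comes with each control period).
- env.read_camera(name): name is "scene" or "side" or "wrist"; returns a dict with "color" (400x640x3 uint8, blue, green, red), "camera_matrix" (3x3 intrinsics, pixels), "pose" (4x4, takes a point from camera to world coordinates). Camera axes: x right, y up, looking along -z (the intrinsics and any distortion apply to the point x, -y, -z); pixel columns grow to the right and rows downward; lengths in mm; the calibration is good to about 2 mm. The wrist camera is an equidistant fisheye: a pixel r from the principal point sees the ray r / f radians off the axis. A picture is of the moment at which its call begins. There is no depth.
- env.job_done(): hands the job in; it is judged then, once.
Trained networks look in a picture, given as the dict that the camera call returned (one of the last four; its "shot" number tells which), for a name from the list of things; names that differ only in an ending like _2 or _b are one class to them, and where a whole thing is asked for, a point or a joint stands for the part that bears it (a point fixed in the world has none). Each returns a list of dicts, best first, with "score" (0 to 1); they miss things now and then, are a little off and sometimes report something else, mostly with a low value. They report only what shows in the picture. A call takes as long as a camera call. They do not tell look-alikes from the thing itself.
- env.search_frame(name, picture): "at" ([x, y, z] in mm, in the coordinates of the camera as it stood for that picture, good to about 4 mm: the middle of the surface that is visible of it).
- env.place_of(name, picture): "at" ([x, y, z] in mm, in the coordinates of the camera as it stood for that picture, good to about 4 mm: a listed point, or the origin of a listed thing).
The state is a dict: "t": time; "joints": joint angles; "qvel": joint speeds; "tau": joint torques, N m; "eef_pos": TCP position; "tcp_rot": TCP orientation; "ft_force": force on the tool from outside, world axes, zero at the start; "moment": the same for the moment, N m; "opening": opening from 0.0 (shut) to 1.0 (fully open); "grip_force": force on a finger pad.
Only numpy, scipy, OpenCV 4.12 (cv2) and the standard library are available. Lean on these libraries where they do the work, as an engineer would, in place of code of your own. Each camera call takes 0.05 s, during which the arm holds its last target. There are 200 camera calls.

## Working session

There is one attempt and no reset: what is moved stays moved. The work goes in short steps, Python scripts to look and compute and a tool call to move; the robot and the scene stay as the last step left them, time stands still between calls to the robot, and variables do not carry over. Pictures are saved under pics/ and viewed, at most 10 in all, crops included, and the job is handed in when it is done.

Besides the shell and the picture viewer there is one more tool, called after "Request:" as a command line: name --argument value ..., lists and objects as JSON in quotes. drive_tool: Moves the arm, as the interface text tells. Its arguments: {"type":"object","properties":{"rows":{"type":"array","items":{"type":"array","items":{"type":"array","items":{"type":"number","minimum":-1,"maximum":1}}}}},"required":["rows"]}

```bash
mkdir -p pics; cat > h.py <<'E'
import numpy as np, cv2
from cell import env
def w(p,at): return (np.array(p["pose"])@np.r_[at,1])[:3]
def px(p,X):
    c=np.linalg.inv(np.array(p["pose"]))@np.r_[X,1]; K=np.array(p["camera_matrix"])
    u=K@np.array([c[0],-c[1],-c[2]]); return (u/u[2])[:2]
E
python3 - <<'E'
from h import *
print(env.state())
for n in ("scene","side"):
    p=env.read_camera(n); cv2.imwrite(f"pics/{n}0.png",p["color"])
    for k in ("pump","seat_top","cover","cover_rib","knob_grip","amber_bottle","white_bottle","beaker"):
        for d in env.place_of(k,p)[:4]:
            X=w(p,d["at"]); print(n,k,round(d["score"],2),X.round(),px(p,X).round())
E
```

```text
{'t': 0.0, 'joints': array([ 1.03939324e+00,  4.91605319e-01,  1.55946508e+00, -1.71425552e-05,
        1.09170557e+00, -1.05630469e-01]), 'qvel': array([ 0.00065929, -0.00215332, -0.00034271, -0.00041674, -0.00209356,
       -0.00060291]), 'tau': array([ 3.25942392e-05, -6.12653518e+01, -2.58174241e+01,  6.92112115e-02,
        4.82312625e-02, -1.60038308e-04]), 'eef_pos': array([258.02301045, 568.99996082, 233.02792895]), 'tcp_rot': array([-3.14041433e+00, -1.09643352e-04,  2.71582788e+00]), 'ft_force': array([-0.58248316,  0.58850935,  0.72684511]), 'moment': array([ 0.02041432, -0.07372793,  0.05712553]), 'grip_force': 0.0, 'opening': 0.9992459014304417}
scene pump 0.67 [607. 176.  -3.] [389. 224.]
scene seat_top 0.8 [611. 217.  62.] [405. 203.]
scene seat_top 0.19 [447.  77.  49.] [337. 185.]
scene cover 0.85 [407. -51.  -2.] [293. 200.]
scene cover 0.79 [452.  76.  -1.] [337. 200.]
scene cover 0.69 [ 349. -191.    0.] [245. 197.]
scene cover 0.6 [321. 145.  -4.] [342. 176.]
scene cover_rib 0.78 [ 347. -188.   47.] [244. 183.]
scene cover_rib 0.68 [447.  78.  47.] [337. 186.]
sc
[... 510 characters left out ...]
. 212.  62.] [324. 151.]
side seat_top 0.44 [414. 320.   3.] [260. 168.]
side cover 0.97 [320. 144.   4.] [260. 209.]
side cover 0.92 [444.  71.   0.] [305. 208.]
side cover 0.88 [399. -51.  -3.] [314. 240.]
side cover 0.71 [ 352. -187.   -4.] [327. 279.]
side cover_rib 0.95 [318. 144.  49.] [258. 200.]
side cover_rib 0.88 [406. -49.  51.] [316. 227.]
side cover_rib 0.69 [447.  71.  50.] [306. 197.]
side cover_rib 0.64 [ 350. -192.   48.] [328. 270.]
side knob_grip 0.5 [600. 109.  78.] [339. 165.]
side amber_bottle 0.6 [525. 394.  -2.] [277. 146.]
side white_bottle 0.78 [ 575. -427.    3.] [448. 302.]
side beaker 0.78 [412. 325.   2.] [258. 167.]
side beaker 0.48 [601. 110.  78.] [339. 165.]
```

View pics/scene0.png

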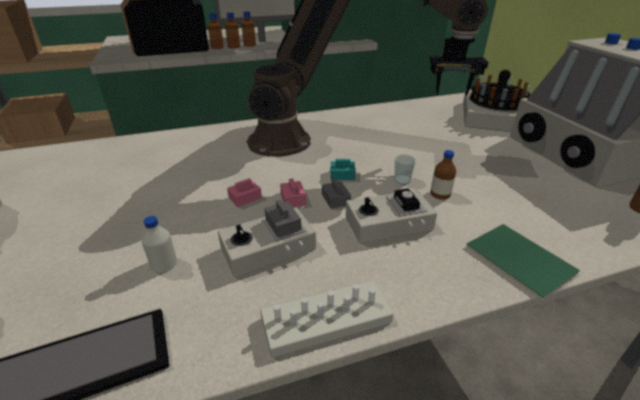

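View pics/side0.png

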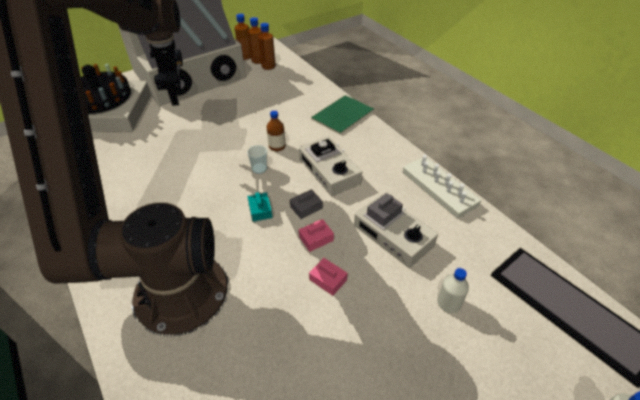

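The bare head is at (405,200) on the right-hand pump (389,215). The left pump (267,240) already wears its cover. There are five cover-like objects:
- Grey, loose, at (337,195).
- Pink, at (245,192) and (293,192).
- Turquoise, at (342,170).
- The worn grey cover, at (283,218).

The grey one at (337,195) is the only loose grey cover, so it fits. I'll confirm this with a wrist-camera crop from above.

Request:
drive_tool --rows '[[[-0.17,-0.1,-0.12,0,0,0.05,1],[-0.2,-0.11,-0.08,0,0,0,1],[-0.2,-0.12,-0.04,0,0,0,1],[-0.2,-0.12,-0.04,0,0,0,1],[-0.2,-0.12,-0.04,0,0,0,1]]]'

```text
t: 1.52
eef_pos: [389.3, 319.0, 314.2]
tcp_rot: [3.141, 0.0, 2.559]
ft_force: [0.9, 1.1, -0.3]
opening: 0.998
grip_force: 0.0
```

Request:
drive_tool --rows '[[[-0.2,-0.12,-0.02,0,0,0,1],[-0.2,-0.12,0,0,0,0,1],[-0.2,-0.12,0,0,0,0,1],[-0.2,-0.12,0,0,0,0,1],[0,0,0,0,0,0,1]]]'

```text
t: 2.15
eef_pos: [491.0, 107.4, 318.5]
tcp_rot: [-3.141, 0.0, 2.554]
ft_force: [-0.1, 0.5, -0.7]
opening: 0.998
grip_force: 0.0
```

```bash
cat >> h.py <<'E'
def fray(p,u,v):
    K=np.array(p["camera_matrix"]);T=np.array(p["pose"])
    a=np.array([(u-K[0,2])/K[0,0],(v-K[1,2])/K[1,1]]);r=np.linalg.norm(a)+1e-9
    s=np.sin(r)/r; d=T[:3,:3]@np.array([a[0]*s,-a[1]*s,-np.cos(r)]); return T[:3,3],d
def plane(p,u,v,z):
    o,d=fray(p,u,v); return o+d*(z-o[2])/d[2]
def fpx(p,X):
    c=np.linalg.inv(np.array(p["pose"]))@np.r_[X,1];K=np.array(p["camera_matrix"])
    x,y,z=c[0],-c[1],-c[2];n=np.hypot(x,y);r=np.arctan2(n,z)
    return np.array([K[0,2]+K[0,0]*r*x/n,K[1,2]+K[1,1]*r*y/n])
def ortho(p,x0,x1,y0,y1,z,s):  # top-down view of plane z, s px/mm; right=+y... cols=-y, rows=-x
    H,W=int((x1-x0)*s),int((y1-y0)*s)
    mx=np.zeros((H,W),np.float32);my=mx.copy()
    for i in range(H):
        for j in range(W): mx[i,j],my[i,j]=fpx(p,[x1-i/s,y1-j/s,z])
    return cv2.remap(p["color"],mx,my,cv2.INTER_CUBIC)
E
python3 - <<'E'
from h import *
p=env.read_camera("wrist"); print(np.array(p["pose"]).round(2),p["camera_matrix"])
cv2.imwrite("pics/w1.png",p["color"])
for k in ("seat_top","cover","cover_rib","knob_grip","pump"):
    for d in env.place_of(k,p)[:4]:
        X=w(p,d["at"]); print(k,round(d["score"],2),X.round(1),fpx(p,X).round())
a=ortho(p,400,680,40,300,61,2); cv2.imwrite("pics/o1.png",a)
E
```

```text
[[ 5.6000e-01 -8.0000e-01 -2.1000e-01  4.3139e+02]
 [ 8.3000e-01  5.4000e-01  1.4000e-01  1.4856e+02]
 [-0.0000e+00 -2.6000e-01  9.7000e-01  4.7032e+02]
 [ 0.0000e+00  0.0000e+00  0.0000e+00  1.0000e+00]] [[309.70691629   0.         319.61204585]
 [  0.         309.70691629 198.94912043]
 [  0.           0.           1.        ]]
cover 0.92 [320.1 149.5   0.9] [279.  59.]
cover 0.84 [404.1 -46.9   3.4] [209. 176.]
cover 0.67 [445.4  75.7   2. ] [285. 153.]
cover 0.56 [ 3.460e+02 -1.866e+02 -3.000e-01] [136. 194.]
cover_rib 0.92 [445.4  75.5  53.5] [281. 157.]
cover_rib 0.77 [404.4 -51.9  53.5] [195. 185.]
cover_rib 0.62 [ 352.  -189.    47.8] [123. 204.]
cover_rib 0.61 [321.  146.   49.7] [273.  54.]
knob_grip 0.74 [602.8 109.3  83.4] [366. 243.]
pump 0.72 [606.3 175.2   3.1] [394. 203.]
```

View pics/w1.png

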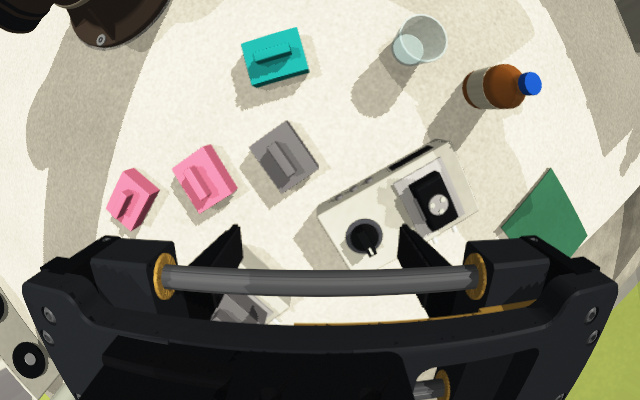

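View pics/o1.png

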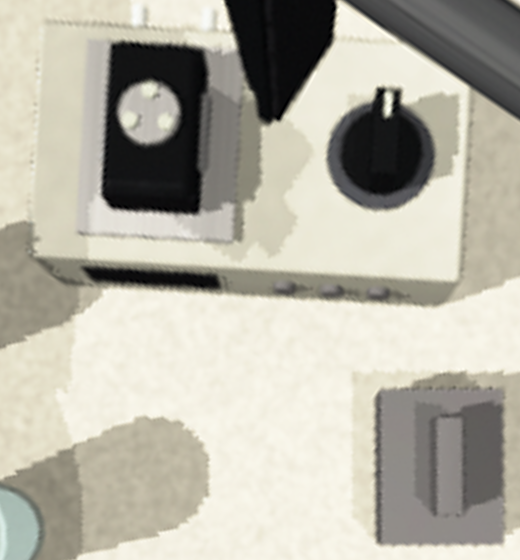

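The view from above confirms it. The loose grey cover is at (283,157) in the wrist picture and has no pump under it. The bare head is at (435,200) and the knob at (364,238). Next I'll align the yaw, come closer and measure again.

Request:
drive_tool --rows '[[[0,0,0.1,0,0,-0.057,1],[0,0,0.1,0,0,-0.057,1],[0,0,0.1,0,0,-0.057,1],[0,0.1,0,0,0,0,1],[0,0,0,0,0,0,1]]]'

```text
t: 3.08
eef_pos: [490.5, 137.1, 243.5]
tcp_rot: [3.141, -0.0, 3.099]
ft_force: [-0.2, -0.1, 0.1]
opening: 1.003
grip_force: 0.0
```

```bash
python3 - <<'E'
from h import *
print(env.state()["eef_pos"],env.state()["tcp_rot"])
p=env.read_camera("wrist"); cv2.imwrite("pics/w2.png",p["color"])
for k in ("seat_top","cover","cover_rib","knob_grip","pump"):
    for d in env.place_of(k,p)[:2]:
        X=w(p,d["at"]); print(k,round(d["score"],2),X.round(1),fpx(p,X).round())
a=ortho(p,530,680,60,290,60,3); b=ortho(p,400,490,20,250,61,3)
cv2.imwrite("pics/o2.png",np.vstack([a,b])[:, :])
print(a.shape,b.shape)
E
```

```text
[490.5447138  137.06201879 243.50984867] [ 3.14145903e+00 -1.87776928e-04  3.09878059e+00]
seat_top 0.16 [ 577.3 -423.3   -3.6] [ 39. 237.]
cover 0.95 [ 346.3 -185.7    0.5] [100.  95.]
cover 0.62 [443.5  76.7  -0.7] [270. 141.]
cover_rib 0.95 [ 351.4 -187.5   48.8] [79. 98.]
cover_rib 0.74 [445.2  79.6  52.1] [265. 145.]
knob_grip 0.68 [605.8 107.9  82.5] [298. 286.]
knob_grip 0.38 [520.6 397.2  -0.7] [496. 189.]
pump 0.81 [604.6 175.3   1.1] [350. 254.]
(450, 690, 3) (270, 690, 3)
```

View pics/o2.png

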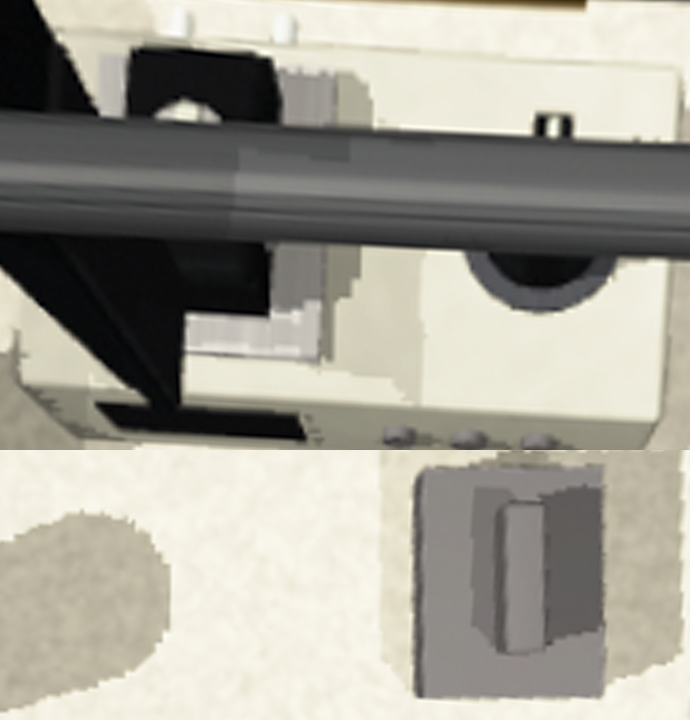

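Request:
drive_tool --rows '[[[-0.15,-0.03,0.13,0,0,0.0035,1],[-0.15,-0.03,0.13,0,0,0,1],[-0.15,-0.03,0.12,0,0,0,1],[0,0,0,0,0,0,1]]]'

```text
t: 3.88
eef_pos: [602.8, 105.7, 145.9]
tcp_rot: [-3.141, -0.003, 3.083]
ft_force: [-0.2, -0.4, -0.4]
opening: 1.0
grip_force: 0.0
```

Request:
drive_tool --rows '[[[0,0.016,0.1,0,0,0,1],[0,0,0.1,0,0,0,1],[0,0,0.028,0,0,0,1],[0,0,0,0,0,0,0.5]]]'

```text
t: 4.38
eef_pos: [602.2, 111.0, 92.4]
tcp_rot: [3.141, 0.0, 3.085]
ft_force: [-0.0, -0.0, -0.1]
opening: 0.94
grip_force: 0.0
```

```bash
python3 - <<'E'
from h import *
print(env.state()["eef_pos"],env.state()["ft_force"],env.state()["opening"])
p=env.read_camera("wrist"); cv2.imwrite("pics/w3.png",p["color"])
for k in ("seat_top","knob_grip","pump"):
    for d in env.place_of(k,p)[:2]:
        X=w(p,d["at"]); print(k,round(d["score"],2),X.round(1),fpx(p,X).round())
E
```

```text
[602.20400118 111.00123959  92.37752424] [-0.03915621 -0.03442109 -0.09179455] 0.9404489584345276
seat_top 0.4 [4.482e+02 7.880e+01 1.000e-01] [266.  22.]
knob_grip 0.96 [603.3 109.5  85.4] [315. 252.]
pump 0.57 [604.5 173.3   2.5] [394. 206.]
pump 0.53 [444.2  75.4   0.9] [262.  18.]
```

View pics/w3.png

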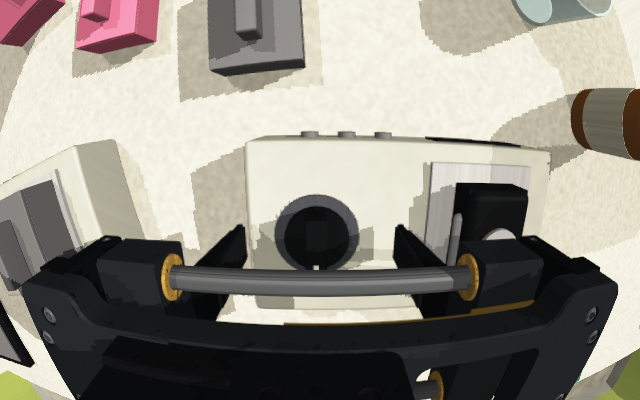

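The fingers straddle the knob at (316,237). Next: close and twist clockwise.

Request:
drive_tool --rows '[[[0,0,0.014,0,0,0,0],[0,0,0,0,0,0,0],[0,0,0,0,0,0,0],[0,0,0,0,0,0,0],[0,0,0,0,0,0,0]]]'

```text
t: 5.2
eef_pos: [602.3, 111.0, 88.1]
tcp_rot: [3.142, 0.0, 3.085]
ft_force: [0.3, 0.1, -0.2]
opening: 0.259
grip_force: 0.0
```

Request:
drive_tool --rows '[[[0,0,0,0,0,0,0],[0,0,0,0,0,0,0],[0,0,0,0,0,0,0]]]'

```text
t: 5.58
eef_pos: [602.2, 109.1, 88.2]
tcp_rot: [-3.139, -0.001, 3.085]
ft_force: [-0.4, -13.0, 0.8]
opening: 0.125
grip_force: 30.0
```

Request:
drive_tool --rows '[[[0,-0.008,0,0,0,0,0],[0,0,0,0,0,0.05,0],[0,0,0,0,0,0.05,0],[0,0,0,0,0,0.05,0],[0,0,0,0,0,0.05,0]]]'

```text
t: 6.2
eef_pos: [602.2, 109.0, 88.2]
tcp_rot: [3.141, 0.0, 2.452]
ft_force: [0.4, -1.4, 1.2]
opening: 0.122
grip_force: 30.0
```

Request:
drive_tool --rows '[[[0,0,0,0,0,0.05,0],[0,0,0,0,0,0.05,0],[0,0,0,0,0,0.03,0],[0,0,0,0,0,0.02,0],[0,0,0,0,0,0,0]]]'

```text
t: 6.82
eef_pos: [602.2, 109.0, 88.2]
tcp_rot: [3.141, 0.0, 1.987]
ft_force: [-0.3, -2.2, 0.6]
opening: 0.127
grip_force: 31.0
```

```bash
python3 - <<'E'
from h import *
s=env.state();print({k:np.round(s[k],3) for k in ("eef_pos","tcp_rot","ft_force","moment","joints")})
E
```

```text
{'eef_pos': array([602.228, 108.997,  88.211]), 'tcp_rot': array([3.141, 0.   , 1.987]), 'ft_force': array([-0.285, -2.198,  0.59 ]), 'moment': array([-0.329, -0.063,  0.743]), 'joints': array([ 7.100e-02,  6.450e-01,  1.725e+00, -1.000e-03,  7.710e-01,
       -3.450e-01])}
```

Moment Mz rose to 0.74 N·m, well above the spring's 0.06, at a turn of about 63°, so the knob is on its stop. Now I'll release it.

Request:
drive_tool --rows '[[[0,0,0,0,0,-0.008,0],[0,0,0,0,0,0,1],[0,0,0,0,0,0,1],[0,0,0,0,0,0,1],[0,0,0,0,0,0,1]]]'

```text
t: 7.45
eef_pos: [602.1, 109.1, 88.1]
tcp_rot: [3.142, -0.0, 2.01]
ft_force: [-0.4, -0.3, -0.2]
opening: 0.488
grip_force: 0.0
```

Request:
drive_tool --rows '[[[0,0,0,0,0,0,1],[0,0,0,0,0,0,1],[0,0,0,0,0,0,1],[0,0,-0.15,0,0,0,1],[0,0,-0.2,0,0,0,1]]]'

```text
t: 8.07
eef_pos: [601.6, 108.9, 175.7]
tcp_rot: [-3.139, -0.001, 2.01]
ft_force: [0.3, 0.6, 0.1]
opening: 0.982
grip_force: 0.0
```

Request:
drive_tool --rows '[[[0,0,-0.06,0,0,-0.057,1],[0,0,-0.06,0,0,-0.057,1],[0,0,-0.06,0,0,-0.057,1],[0,0,-0.06,0,0,-0.057,1],[0,0,0,0,0,-0.057,1]]]'

```text
t: 8.7
eef_pos: [602.4, 109.0, 236.9]
tcp_rot: [3.141, 0.002, 2.912]
ft_force: [-0.3, -0.1, 0.0]
opening: 0.999
grip_force: 0.0
```

Request:
drive_tool --rows '[[[0,0,0,0,0,-0.057,1],[-0.15,0.1,0,0,0,0,1],[-0.15,0.1,0,0,0,0,1],[0,0,0,0,0,0,1]]]'

```text
t: 9.2
eef_pos: [681.2, 155.8, 234.5]
tcp_rot: [3.141, -0.0, 3.086]
ft_force: [-0.8, -0.4, -0.7]
opening: 0.997
grip_force: 0.0
```

```bash
python3 - <<'E'
from h import *
s=env.state();print(s["eef_pos"],s["tcp_rot"])
p=env.read_camera("wrist"); cv2.imwrite("pics/w4.png",p["color"])
for k in ("seat_top","cover_rib","knob_grip","pump"):
    for d in env.place_of(k,p)[:2]:
        X=w(p,d["at"]); print(k,round(d["score"],2),X.round(1),fpx(p,X).round())
a=ortho(p,540,675,60,290,60,3)
# overlay predicted frame (z=64) & head
yaw=-0.054;c=np.array([607.9,218.6]);R=np.array([[np.cos(yaw),-np.sin(yaw)],[np.sin(yaw),np.cos(yaw)]])
b=ortho(p,555,660,160,280,64,4);
P=[c+R@np.array(q) for q in ((48,39),(-48,39),(-48,-39),(48,-39))]
cv2.polylines(b,[np.array([[(280-q[1])*4,(660-q[0])*4] for q in P]).astype(int)],True,(0,0,255),1)
a=cv2.copyMakeBorder(a,0,max(0,0),0,0,cv2.BORDER_CONSTANT)
W=max(a.shape[1],b.shape[1]); f=lambda i:cv2.copyMakeBorder(i,0,0,0,W-i.shape[1],cv2.BORDER_CONSTANT)
cv2.imwrite("pics/o4.png",np.vstack([f(a)[100:280],f(b)]))
E
```

```text
[681.18694048 155.84870806 234.53744595] [ 3.14143188e+00 -2.58570281e-04  3.08600552e+00]
knob_grip 0.64 [605.7 107.5  81.6] [265. 119.]
pump 0.65 [605.3 173.3   2.7] [329. 115.]
```

View pics/o4.png

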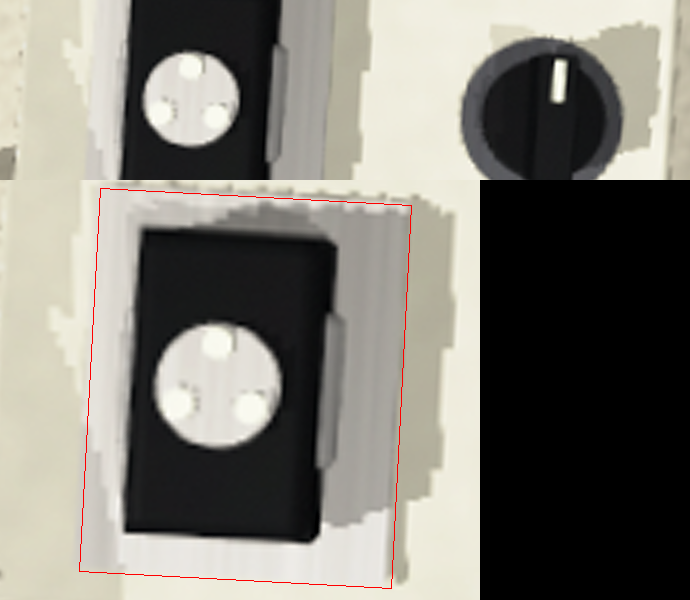

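The knob has returned to rest (mark at (559,80)). The predicted frame outline matches to about 1–2 mm. I'll refine it with edge profiles.

```bash
python3 - <<'E'
from h import *
p=env.read_camera("wrist");g=cv2.GaussianBlur(cv2.cvtColor(p["color"],cv2.COLOR_BGR2GRAY),(0,0),.6).astype(np.float32)
yaw=-0.054;c=np.array([607.9,218.6]);R=np.array([[np.cos(yaw),-np.sin(yaw)],[np.sin(yaw),np.cos(yaw)]])
def val(l,z):
    u=fpx(p,np.r_[c+R@np.array(l),z]).astype(np.float32); return float(cv2.remap(g,u[:1].reshape(1,1),u[1:].reshape(1,1),cv2.INTER_LINEAR)[0,0])
r=np.arange(-6,6.1,1)
def prof(name,f,z):
    v=np.array([np.mean([val(f(t,s),z) for s in np.linspace(-4,4,9)]) for t in r]); print(name,v.round().astype(int))
print(r)
for y in (-30,0,32): prof(f"frame x+48,y{y}",lambda t,s:(48+t,y+s),64); prof(f"frame x-48,y{y}",lambda t,s:(-48+t,y+s),64)
for x in (-40,40): prof(f"frame y-39,x{x}",lambda t,s:(x+s,-39+t),64); prof(f"frame y+39,x{x}",lambda t,s:(x+s,39+t),64)
for y in (-10,10): prof(f"head x+36,y{y} z84",lambda t,s:(36+t,y+s),84); prof(f"head x-36,y{y}",lambda t,s:(-36+t,y+s),84)
for x in (-27,27): prof(f"head y-22,x{x} z84",lambda t,s:(x+s,-22+t),84); prof(f"head y+22,x{x}",lambda t,s:(x+s,22+t),84)
for x in (-40,0,40): prof(f"pump y-155,x{x}",lambda t,s:(x+s,-155+t),60)
for y in (-120,-80): prof(f"pump x-60,y{y}",lambda t,s:(-60+t,y+s),60); prof(f"pump x+60,y{y}",lambda t,s:(60+t,y+s),60)
E
```

```text
[-6. -5. -4. -3. -2. -1.  0.  1.  2.  3.  4.  5.  6.]
frame x+48,y-30 [156 156 157 163 178 198 204 198 204 222 232 234 234]
frame x-48,y-30 [233 234 235 235 235 234 233 231 229 229 229 229 229]
frame x+48,y0 [121 122 127 143 170 194 200 197 203 219 231 233 234]
frame x-48,y0 [234 234 234 234 234 234 233 231 230 229 229 228 228]
frame x+48,y32 [206 208 210 215 218 216 209 194 203 219 230 233 233]
frame x-48,y32 [213 213 213 213 213 212 211 208 206 208 209 209 209]
frame y-39,x-40 [234 234 227 199 178 174 174 183 212 227 230 230 229]
frame y+39,x-40 [199 198 199 202 204 205 205 206 210 213 214 214 215]
frame y-39,x40 [174 174 174 174 174 172 166 161 162 162 161 159 157]
frame y+39,x40 [213 214 216 218 219 219 221 224 229 233 229 219 216]
head x+36,y-10 z84 [ 24  24  22  20  18  17  27  65 111 122 123 123 129]
head x-36,y-10 [229 229 229 229 228 224 195 123  45  25  25  27  28]
head x+36,y10 z84 [ 24  24  23  21  18  16  24  74 136 172 187 194 201]
head x-36,y10 [230 230 230 230 230 226 200 132  54  27  25  26  27]
head y-22,x-27 z84 [168 169 171 174 166 112  46  17  12  13  14  17  20]
head y+22,x-27 [ 26  26  27  28  30  30  33  62 137 204 222 217 205]
head y-22,x27 z84 [154 155 155 150 128  81  35  13  12  13  15  17  20]
head y+22,x27 [ 24  24  24  25  26  25  35  84 147 189 208 214 214]
pump y-155,x-40 [221 217 211 204 200 200 199 194 187 189 206 228 238]
pump y-155,x0 [187 187 187 187 186 186 183 177 171 183 210 228 235]
pump y-155,x40 [190 190 189 189 189 190 189 185 182 194 214 231 237]
pump x-60,y-120 [240 240 241 242 242 240 233 223 225 231 235 236 236]
pump x+60,y-120 [239 238 236 226 200 164 148 148 149 148 148 151 157]
pump x-60,y-80 [238 238 237 236 236 234 227 212 222 232 235 237 237]
pump x+60,y-80 [235 235 233 225 204 170 142 144 148 150 150 150 148]
```

```bash
python3 - <<'E'
from h import *
p=env.read_camera("wrist");g=cv2.GaussianBlur(cv2.cvtColor(p["color"],cv2.COLOR_BGR2GRAY),(0,0),.6).astype(np.float32)
print(np.array(p["pose"])[:3,3].round(1))
k=np.array([602.0,108.8])
from scipy.optimize import least_squares
for z,thr,r0,r1 in ((60,120,20,34),(68,120,20,34),(68,48,14,26)):
    pts=[];
    for a in np.arange(0,360,6):
        d=np.array([np.cos(np.radians(a)),np.sin(np.radians(a))])
        rr=np.arange(r1,r0,-.25); v=[]
        for r in rr:
            u=fpx(p,np.r_[k+d*r,z]).astype(np.float32); v.append(cv2.remap(g,u[:1].reshape(1,1),u[1:].reshape(1,1),cv2.INTER_LINEAR)[0,0])
        v=np.array(v); i=np.argmax(v<thr)
        if i>0: pts.append(k+d*rr[i])
    pts=np.array(pts)
    s=least_squares(lambda q:np.hypot(*(pts-q[:2]).T)-q[2],[*k,25],loss="soft_l1",f_scale=.3)
    print(z,thr,len(pts),s.x.round(2),np.abs(s.fun).mean().round(2))
E
```

```text
[607.7 159.2 387.9]
60 120 60 [602.61 109.38  26.4 ] 0.18
68 120 60 [602.69 110.62  25.75] 0.17
68 48 60 [602.62 109.84  20.21] 0.49
```

Request:
drive_tool --rows '[[[0.183,-0.075,0,0,0,-0.01,1],[0.183,-0.075,0,0,0,0,1],[0.183,-0.075,0.05,0,0,0,1],[0.183,-0.075,0.1,0,0,0,1],[0.183,-0.075,0.1,0,0,0,1]]]'

```text
t: 10.18
eef_pos: [446.5, 67.6, 173.1]
tcp_rot: [3.142, 0.002, 3.116]
ft_force: [0.5, -1.1, -0.2]
opening: 0.996
grip_force: 0.0
```

Request:
drive_tool --rows '[[[0,0,0.12,0,0,0,1],[0,0,0,0,0,0,1]]]'

```text
t: 10.42
eef_pos: [447.5, 67.9, 142.6]
tcp_rot: [3.142, -0.002, 3.116]
ft_force: [-0.1, -0.1, 0.7]
opening: 1.0
grip_force: 0.0
```

Request:
drive_tool --rows '[[[0.003,0.028,0.12,0,0,0,1],[0,0,0.12,0,0,0,1],[0,0,0.08,0,0,0,0.5],[0,0,0.014,0,0,0,0.2],[0,0,0,0,0,0,0]]]'

```text
t: 11.05
eef_pos: [448.4, 75.3, 60.4]
tcp_rot: [3.141, 0.001, 3.116]
ft_force: [-0.5, -0.1, 0.1]
opening: 0.744
grip_force: 0.0
```

Request:
drive_tool --rows '[[[0,0,0,0,0,0,0],[0,0,0,0,0,0,0],[0,0,0,0,0,0,0],[0,0,0,0,0,0,0]]]'

```text
t: 11.55
eef_pos: [447.7, 75.2, 59.8]
tcp_rot: [3.142, 0.0, 3.116]
ft_force: [0.1, -0.1, -0.3]
opening: 0.317
grip_force: 0.0
```

Request:
drive_tool --rows '[[[0,0,0,0,0,0,0],[0,0,0,0,0,0,0],[0,0,0,0,0,0,0],[0,0,0,0,0,0,0]]]'

```text
t: 12.05
eef_pos: [447.7, 75.2, 59.6]
tcp_rot: [3.142, -0.0, 3.116]
ft_force: [-0.4, -0.8, -0.8]
opening: 0.148
grip_force: 29.9
```

Request:
drive_tool --rows '[[[0,0,-0.1,0,0,0,0],[0,0,-0.2,0,0,0,0],[0,0,-0.2,0,0,0,0],[0,0,-0.05,0,0,0,0],[0,0,0,0,0,0,0]]]'

```text
t: 12.68
eef_pos: [447.7, 75.2, 197.2]
tcp_rot: [3.141, 0.001, 3.116]
ft_force: [-0.5, -0.6, -0.8]
opening: 0.146
grip_force: 29.9
```

```bash
python3 - <<'E'
from h import *
s=env.state();print(s["eef_pos"],s["tcp_rot"],s["ft_force"],s["opening"])
p=env.read_camera("wrist");zt=s["eef_pos"][2]
for k in ("cover","cover_rib"):
    for d in env.place_of(k,p)[:2]:
        X=w(p,d["at"]); print(k,round(d["score"],2),X.round(1))
print(np.array(p["pose"])[:3,3])
x,y=s["eef_pos"][:2]
a=ortho(p,x-65,x+65,y-75,y+75,zt-59.8+37,4)
cv2.imwrite("pics/o5.png",a)
E
```

```text
[447.65736461  75.20817762 197.15415015] [3.14141553e+00 9.86741804e-04 3.11633582e+00] [-0.45708425 -0.58228084 -0.77028593] 0.14573438967497138
cover 0.8 [403.4 -46.9   5.4]
cover 0.73 [ 347.4 -185.3    0.4]
cover_rib 0.79 [403.9 -52.5  53.3]
cover_rib 0.77 [318.6 144.   48.9]
[375.81054666  77.91108762 348.93026072]
```

View pics/o5.png

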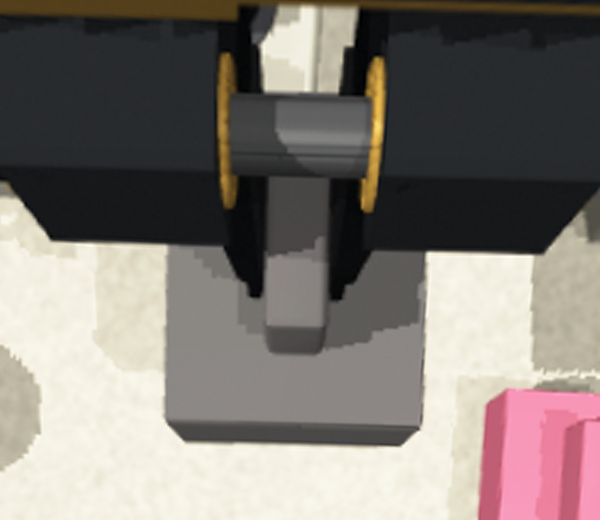

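Request:
drive_tool --rows '[[[0,0,0,0,0,0.01,0],[-0.12,0.12,0,0,0,0,0],[-0.12,0.12,0,0,0,0,0],[-0.12,0.12,0,0,0,0,0],[-0.12,0.12,0,0,0,0,0]]]'

```text
t: 13.45
eef_pos: [575.1, 189.2, 196.0]
tcp_rot: [-3.141, -0.001, 3.084]
ft_force: [0.6, -0.7, -0.2]
opening: 0.149
grip_force: 29.9
```

Request:
drive_tool --rows '[[[-0.12,0.12,0,0,0,0,0],[0,0,0,0,0,0,0],[0,0,0,0,0,0,0]]]'

```text
t: 13.82
eef_pos: [605.3, 216.2, 196.0]
tcp_rot: [-3.141, -0.002, 3.084]
ft_force: [-0.3, -0.2, -1.0]
opening: 0.145
grip_force: 29.9
```

Request:
drive_tool --rows '[[[-0.0135,0.01,0.04,0,0,0,0],[0,0,0.08,0,0,0,0],[0,0,0,0,0,0,0],[0,0,0,0,0,0,0]]]'

```text
t: 14.32
eef_pos: [609.6, 218.6, 167.6]
tcp_rot: [3.141, 0.0, 3.085]
ft_force: [0.5, -0.4, -0.8]
opening: 0.147
grip_force: 29.9
```

```bash
python3 - <<'E'
from h import *
s=env.state();print(s["eef_pos"],s["tcp_rot"],s["ft_force"],s["moment"])
for n,c,m in (("scene",(360,230,150,240),6),("side",(280,380,100,200),6)):
    p=env.read_camera(n);i=p["color"]
    x0,x1,y0,y1=(350,450,145,245) if n=="scene" else c
    cv2.imwrite(f"pics/z_{n}.png",cv2.resize(i[y0:y1,x0:x1],None,fx=4,fy=4,interpolation=cv2.INTER_CUBIC))
a=cv2.hconcat([cv2.imread("pics/z_scene.png"),cv2.imread("pics/z_side.png")]);cv2.imwrite("pics/z1.png",a)
E
```

```text
[609.58922033 218.55594666 167.56666439] [3.14141687e+00 3.37071250e-04 3.08451291e+00] [ 0.47748573 -0.41842399 -0.81236711] [ 0.0032018  -0.00122975 -0.05618169]
```

View pics/z1.png

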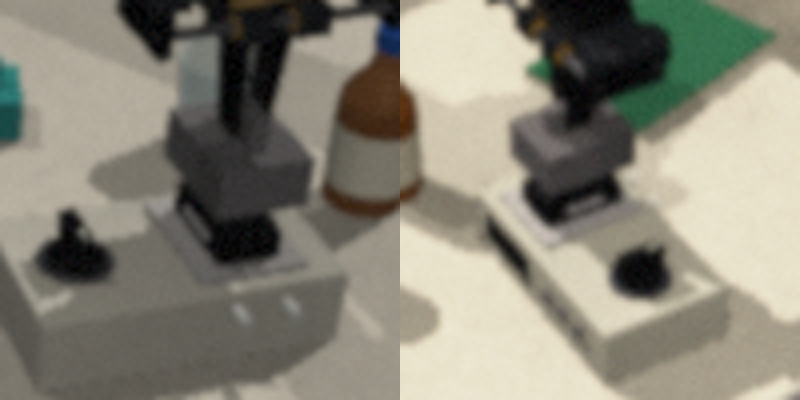

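The cover is squarely above the bare head and the knob is at rest. I'll descend gently.

Request:
drive_tool --rows '[[[0.003,0,0.03,0,0,0,0],[0,0,0.02,0,0,0,0],[0,0,0.016,0,0,0,0],[0,0,0,0,0,0,0],[0,0,0,0,0,0,0]]]'

```text
t: 15.05
eef_pos: [608.8, 218.8, 150.7]
tcp_rot: [3.141, 0.0, 3.085]
ft_force: [0.1, -0.4, -1.4]
opening: 0.148
grip_force: 29.9
```

Request:
drive_tool --rows '[[[0,0,0.016,0,0,0,0],[0,0,0,0,0,0,0],[0,0,0,0,0,0,0]]]'

```text
t: 15.42
eef_pos: [608.7, 218.8, 146.6]
tcp_rot: [3.142, 0.0, 3.085]
ft_force: [-0.1, -0.1, -0.5]
opening: 0.148
grip_force: 29.9
```

Request:
drive_tool --rows '[[[0,0,0.012,0,0,0,0],[0,0,0.012,0,0,0,0],[0,0,0,0,0,0,0],[0,0,0,0,0,0,0]]]'

```text
t: 15.92
eef_pos: [608.8, 218.8, 140.6]
tcp_rot: [3.142, 0.0, 3.085]
ft_force: [-0.3, -0.6, -0.8]
opening: 0.144
grip_force: 29.9
```

```bash
python3 - <<'E'
from h import *
s=env.state();print(s["eef_pos"],s["tcp_rot"],s["ft_force"],s["moment"])
E
```

```text
[608.75815791 218.78632553 140.63784842] [3.14153704e+00 9.10686130e-06 3.08494368e+00] [-0.31126771 -0.59936096 -0.78468203] [0.04325815 0.04186279 0.01894146]
```

The cover is 9 mm over the head with no contact force. I'll press on.

Request:
drive_tool --rows '[[[0,0,0.012,0,0,0,0],[0,0,0.008,0,0,0,0],[0,0,0,0,0,0,0],[0,0,0,0,0,0,0]]]'

```text
t: 16.42
eef_pos: [608.8, 218.8, 135.9]
tcp_rot: [3.141, 0.0, 3.085]
ft_force: [0.3, -0.1, 2.9]
opening: 0.145
grip_force: 29.9
```

Request:
drive_tool --rows '[[[0,0,0.008,0,0,0,0],[0,0,0,0,0,0,0],[0,0,0,0,0,0,0]]]'

```text
t: 16.8
eef_pos: [609.2, 218.9, 134.5]
tcp_rot: [3.141, 0.002, 3.085]
ft_force: [-1.1, -1.0, 7.2]
opening: 0.14
grip_force: 29.9
```

Request:
drive_tool --rows '[[[0,0,0.01,0,0,0,0],[0,0,0,0,0,0,0],[0,0,0,0,0,0,0]]]'

```text
t: 17.18
eef_pos: [609.5, 218.8, 132.2]
tcp_rot: [3.141, 0.002, 3.085]
ft_force: [0.2, -2.4, 8.3]
opening: 0.146
grip_force: 29.9
```

Request:
drive_tool --rows '[[[0,0,0.01,0,0,0,0],[0,0,0,0,0,0,0],[0,0,0,0,0,0,0]]]'

```text
t: 17.55
eef_pos: [609.2, 218.8, 128.5]
tcp_rot: [3.141, 0.001, 3.085]
ft_force: [4.6, -0.5, -0.9]
opening: 0.147
grip_force: 29.9
```

The latch gave way at about 129 mm. Now down to the frame.

Request:
drive_tool --rows '[[[0,0,0.014,0,0,0,0],[0,0,0,0,0,0,0],[0,0,0,0,0,0,0]]]'

```text
t: 17.92
eef_pos: [608.0, 218.8, 124.5]
tcp_rot: [-3.141, -0.002, 3.085]
ft_force: [-0.6, -0.3, -5.5]
opening: 0.143
grip_force: 29.9
```

Request:
drive_tool --rows '[[[0,0,0.008,0,0,0,0],[0,0,0,0,0,0,0],[0,0,0,0,0,0,0]]]'

```text
t: 18.3
eef_pos: [608.7, 218.9, 123.7]
tcp_rot: [3.141, 0.0, 3.085]
ft_force: [-2.6, 0.1, 5.7]
opening: 0.142
grip_force: 29.9
```

Request:
drive_tool --rows '[[[0,0,0.003,0,0,0,0],[0,0,0,0,0,0,0],[0,0,0,0,0,0,0],[0,0,0,0,0,0,0]]]'

```text
t: 18.8
eef_pos: [608.7, 218.9, 123.6]
tcp_rot: [3.141, 0.001, 3.085]
ft_force: [-5.5, -1.3, 12.0]
opening: 0.146
grip_force: 29.9
```

Request:
drive_tool --rows '[[[0,0,0,0,0,0,0],[0,0,0,0,0,0,0],[0,0,0,0,0,0,0],[0,0,0,0,0,0,0]]]'

```text
t: 19.3
eef_pos: [608.7, 218.9, 123.6]
tcp_rot: [3.141, 0.001, 3.085]
ft_force: [-5.6, -1.1, 11.9]
opening: 0.143
grip_force: 29.9
```

```bash
python3 - <<'E'
from h import *
s=env.state();print(s["eef_pos"],s["tcp_rot"],s["ft_force"],s["moment"],s["grip_force"])
i=env.read_camera("scene")["color"][145:245,350:450];j=env.read_camera("side")["color"][100:200,280:380]
cv2.imwrite("pics/z2.png",cv2.resize(cv2.hconcat([i,j]),None,fx=4,fy=4,interpolation=cv2.INTER_CUBIC))
E
```

```text
[608.698597  218.9158284 123.6303387] [3.14120823e+00 6.73382049e-04 3.08499996e+00] [-5.57920655 -1.14836015 11.88171646] [-0.20005106  1.14195769  0.00496906] 29.931561648845673
```

View pics/z2.png

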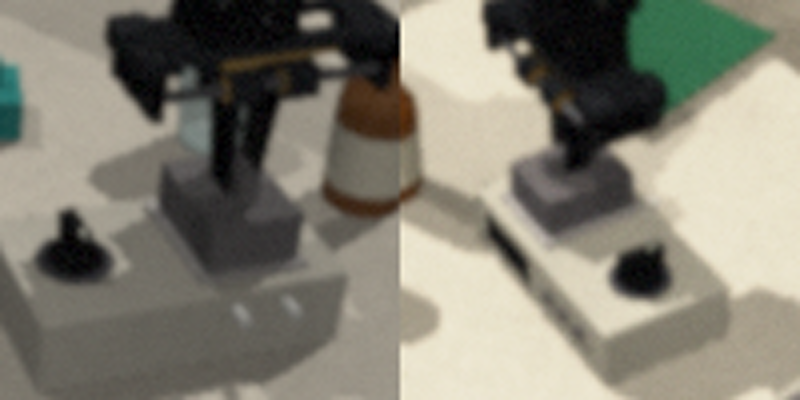

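The cover sits flat on the frame in both views. TCP height is 123.6 mm, which matches fully home, the push is a steady 12 N, and the bottle and beaker are undisturbed. Handing in.

```bash
python3 -c "
from cell import env
print(env.job_done())"
```

```text
the job is handed in; nothing more can be done
None
```

The job is handed in: I twisted the jog knob to its stop and it sprang back, then snapped the grey cover home on the bare head, where the arm still holds it pressed down with about 12 N; the hand-in call gave no verdict.

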